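# Load the sloped rack with two instrument cases

## Task

Put the longer black case from the bench flat on the sloped rack, long side up the slope, centred, and give it a firm but gentle push home against the backstop. Then stack the shorter case, which lies in the wooden box under the sliding lid, squarely on top of it in the same way, pushed home too; leave the lid slid right back. Set the cases down, do not drop or ram them, and leave everything else on the bench where it is.

Things in the scene. Friction and masses are not known exactly. Their poses are not given: they have to be found in the camera images.
- long_case: the longer black instrument case, 140 (x) x 64 (y) x 46 (z) mm, 0.28 to 0.56 kg, lying flat on the bench at the start; origin at the centre of its underside, x along its length, z up through its top. Plain flat faces, may be gripped across its 64 mm width
- short_case: the shorter black instrument case, 110 (x) x 56 (y) x 40 (z) mm, 0.2 to 0.4 kg, in the lidded bay of the wooden box at the start; origin at the centre of its underside, x along its length, z up through its top. May be gripped across its 56 mm width
- deck: fixed aluminium floor of the sloped rack, tilted 30 degrees, 194 mm long, 120 wide. Origin on its upper face, mid lower edge, where it meets the backstop, 36 mm over the bench; x points up the slope (away from the robot), y across, z square out of it (up and towards the robot). Too rough to rely on a case sliding down by itself
- backstop: rigid aluminium plate square to the deck at its lower end, 120 mm wide, 80 high above the deck; its face is the plane x = 0 of the deck, same origin and axes. To be home a case's end must be pressed on it with 4 N or more, a hard blow (over 100 N of contact force) counts as ramming. A gripper's body clears it if a case is gripped at mid-length
- transit_box: fixed wooden box, 180 mm along x, from -78 to +224 mm along y, 70 high. Origin at bench level under the centre of the lidded bay, which is 164 (x) x 140 (y) mm inside (strips along its sides overhang it 4 mm) with its floor 12 mm over the bench; the short case lies on it, roughly along x. Bay walls at y = -74 and 74 mm are 66 and 58 mm high. Beyond y = 78 mm the box has a fixed cover
- lid_ridge (a point): the middle of the top of the finger ridge on the lid, 85 mm over the bench. The ridge is a wooden bar 70 mm along the box's x, 12 mm thick along the box's y and 20 mm high above the lid, 30 mm from the lid's middle towards the box's +y, whose upper face is 65 mm over the bench. It may be pinched or pushed from above
- lid (a joint): how far the sliding lid is open, in m: 0 closed, 0.145 fully open at its stop, up to 0.02 at the start. It slides along the box's +y with some 2.5 N of friction and stays where it is left; it is 142 mm long, and only slid right back (0.130 or more) does it leave the bay clear for a gripper
- blower: bystander, to be left alone: a pear-shaped rubber-brown air blower, 68 mm across, 110 high, origin under its centre
- oil: bystander, to be left alone: a small oil bottle, 26 mm across, 60 high, origin under its centre
- reel: bystander, to be left alone: a grey reel, 56 mm across, 28 high, origin under its centre
- driver: bystander, to be left alone: a screwdriver lying down, 170 mm long
- carton: bystander, to be left alone: a cardboard carton 100 x 70 x 50 mm, origin under its centre

How it is judged:
By the outcome, as a careful person would: the job done as asked, in the order asked, and still so for the second after the job is handed in, with the robot touching nothing.
It also fails if it takes over 72 s, if anything falls off the work surface, if the arm or the gripper's body presses on something with over 40 N, if the wrist force passes 120 N, or if a joint passes its speed limit or range.

## Robot

A 6-joint arm with a two-finger parallel gripper is mounted at the origin on the work surface. World frame = base frame: x ahead of the robot, y to its left, z up, the work surface at z = 0. Lengths are in m, angles in rad, forces in N, time in s.
With the tool pointing down it reaches from about 0.375 to 0.975 m from the base axis. Payload 3.8 kg.
Tool frame: the origin (TCP) lies midway between the tips of the shut fingers; the grasp point (between the pads) lies 19 mm behind it; z points along the fingers, y is the line along which they close (so a half turn about z gives the same grasp; the last joint's range is limited). The gripper opens to 85 mm and grips with 20 to 120 N. Pads are 22 mm wide; open, the fingers measure 114 mm over their backs; the gripper's body (76 mm by 85 mm) begins 54 mm behind the grasp point. The pads swing forward as they close: fully open they stand 13 mm farther back than shut.
Start: joints at [-1.276, 0.264, 1.604, -0, 1.274, -0.037], TCP at [0.22, -0.638, 0.231] pointing down, gripper open.
Joint ranges: [-2.63, 2.63], [-0.94, 2.18], [0.31, 2.57], [-1.31, 4.45], [0, 2.66], [-2.55, 2.55]. Speed limits (rad/s): [2.57, 2.57, 3.14, 3.14, 3.14, 3.14].

## Interface

Orientations are given as a rotation vector (axis times angle).
In Python, from bench import env gives the robot as it stands.
- The arm moves only by the shell command python3 steer.py, which reads ROWS from standard input. ROWS is a JSON list of rows, 1 to 5 of them, each written [opening, [dx, dy, dz], [rx, ry, rz]]: the finger opening in m, then dx, dy, dz in shares of the most that a row can go, 1 being 50 mm, then a rotation vector rx, ry, rz in units of 0.1 rad; each row shifts and turns the commanded pose from where the row before left it, along the tool's axes as they then stand; what a row does not reach is not made up. A row lasts 1/10 s, in which the tool goes at most 0.05 m and 0.15 rad, less where a joint would pass 70% of its speed; a pose out of reach is approached as far as the arm can. The fingers move at their own pace and stop on an object; the grip force is fixed at half the most. Time passes only in rows, so rows that do not move let the fingers close. It prints the time, the measured TCP pose, the force, the opening and the grip force at its end. Input that does not fit is refused with a message, and nothing moves.
- env.sense(): the state, without advancing time (a new reading comes with each control period).
- env.camera(name): name is "scene" or "top" or "wrist"; returns a dict with "image" (420x560x3 uint8, blue, green, red), "fx", "fy", "cx", "cy" (pixels), "k1" (the pictures are not rectified: a ray, as slopes to the right and down, at radius r is drawn at 1 + k1 r^2 times it, then the intrinsics apply), "pose" (4x4, takes a point from camera to world coordinates); the wrist camera has in their place "tool_from_camera" (4x4, takes a point from camera to tool coordinates, whose origin is the TCP and whose axes are the flange's). Camera axes: x right, y up, looking along -z (the intrinsics and any distortion apply to the point x, -y, -z); pixel columns grow to the right and rows downward; lengths in m; the calibration is good to about 2 mm. A picture is of the moment at which its call begins: read the wrist's pose just before it. There is no depth.
- env.hand_in(): hands the job in; it is judged then, once.
The state is a dict: "clock": time; "joint_positions": joint angles; "qd": joint speeds; "joint_efforts": joint torques, N m; "position": TCP position; "tool_rot": TCP orientation; "force": force on the tool from outside, world axes, zero at the start; "wrist_torque": the same for the moment, N m; "width": finger opening in m; "finger_force": force on a finger pad.
Only numpy, scipy, OpenCV 4.12 (cv2) and the standard library are available. Lean on these libraries where they do the work, as an engineer would, in place of code of your own. Each camera call takes 0.05 s, during which the arm holds its last target. There are 200 camera calls.

## Working session

There is one attempt and no reset: what is moved stays moved. The work goes in short steps, Python scripts to look and compute and a shell command to move; the robot and the scene stay as the last step left them, time stands still between calls to the robot, and variables do not carry over. Pictures are saved under pics/ and viewed, at most 10 in all, crops included, and the job is handed in when it is done.

```bash
ls; mkdir -p pics
python3 - <<'E'
from bench import env
import cv2
for n in ("scene","top"):
    c=env.camera(n); cv2.imwrite(f"pics/{n}0.png",c["image"]); print(n,c["fx"],c["fy"],c["cx"],c["cy"],c["k1"],c["pose"].tolist())
print(env.sense())
E
```

```text
bench.py
pics
steer.py
scene 423.57184581345786 423.57184581345786 278.3944281709661 204.90058771593613 -0.07104852238613205 [[-0.598646182129739, -0.4897041421303333, 0.6338868998503454, 1.1207960388992813], [0.8010123369560177, -0.36737693138194144, 0.47266629489804696, 0.3650821668030728], [0.0014087816532606652, 0.7907110998770556, 0.6121878566791985, 0.6439147876096829], [0.0, 0.0, 0.0, 1.0]]
top 534.7462760062419 534.7462760062419 286.09417491743005 203.11080728291688 0.014293973321381903 [[0.006241609344498917, 0.9907444334352092, -0.13559686548713834, 0.3804689369048636], [-0.999910680914545, 0.007786116812202554, 0.01086308326386089, -0.055153177658931296], [0.011818312307664728, 0.1355169509771127, 0.9907045389479476, 1.2663611376317008], [0.0, 0.0, 0.0, 1.0]]
{'clock': 0.1, 'joint_positions': array([-1.27591492e+00,  2.64730057e-01,  1.60523923e+00, -2.29602287e-05,
        1.27373481e+00, -3.68732802e-02]), 'qd': array([ 4.59716184e-04, -1.30827966e-03, -5.86134089e-03, -6.56607035e-04,
        2.20516438e-04,  7.75600622e-05]), 'joint_efforts': array([-2.44252342e-04, -5.16706681e+01, -3.68589842e+01, -8.71964926e-05,
        6.28562935e-03, -1.78494565e-05]), 'position': array([ 0.21966148, -0.63754634,  0.23005037]), 'tool_rot': array([-3.09640659e+00, -5.18397705e-01,  4.60558045e-04]), 'force': array([-0.10671154, -0.80826152,  0.00718486]), 'wrist_torque': array([-0.02265805,  0.01085703,  0.05728863]), 'finger_force': 0.0, 'width': 0.08493147117286641}
```
View pics/top0.png

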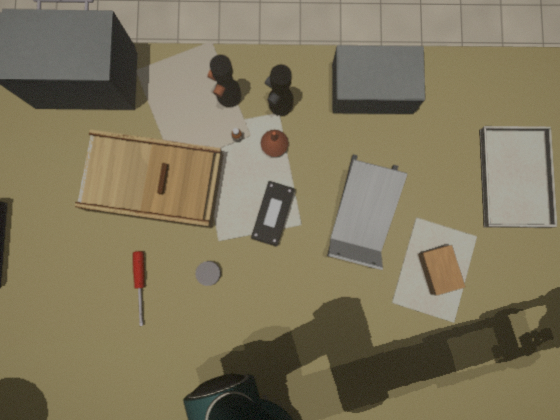

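View pics/scene0.png

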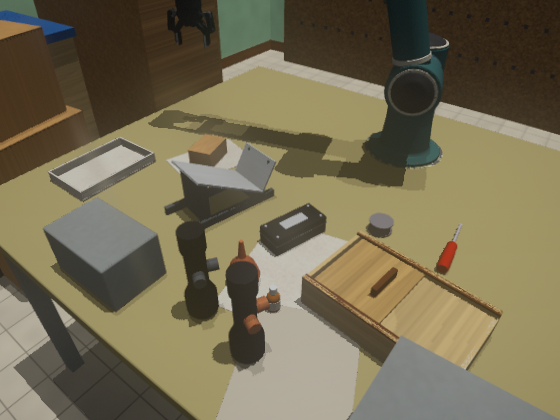

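The top view shows the long case around (273,213), the box spanning (80–220, 132–225) with its ridge at (163,178), and the rack around (367,212) with its backstop at the lower end. The scene view agrees. I'll enlarge the top view to pick corners.

Create h.py:
```python
import numpy as np, cv2
from scipy.spatial.transform import Rotation as R
def ray(c,u,v,pose=None):
    P=c["pose"] if pose is None else pose
    K=np.array([[c["fx"],0,c["cx"]],[0,c["fy"],c["cy"]],[0,0,1]])
    # drawn = s*(1+k1 r^2): the OpenCV radial model
    x,y=cv2.undistortPoints(np.array([[[u,v]]],float),K,np.array([c["k1"],0,0,0.]))[0,0]
    return P[:3,3],P[:3,:3]@np.array([x,-y,-1.])
def onz(c,u,v,z,pose=None):
    o,d=ray(c,u,v,pose); return o+d*(z-o[2])/d[2]
def proj(c,p,pose=None):
    P=c["pose"] if pose is None else pose
    q=P[:3,:3].T@(np.array(p)-P[:3,3]); x,y=q[0]/-q[2],-q[1]/-q[2]; s=1+c["k1"]*(x*x+y*y)
    return np.array([c["fx"]*x*s+c["cx"],c["fy"]*y*s+c["cy"]])
def tri(c1,a,c2,b):
    o1,d1=ray(c1,*a); o2,d2=ray(c2,*b); d1/=np.linalg.norm(d1); d2/=np.linalg.norm(d2)
    t=np.linalg.lstsq(np.c_[d1,-d2],o2-o1,rcond=None)[0]
    p,q=o1+t[0]*d1,o2+t[1]*d2; return (p+q)/2,np.linalg.norm(p-q)
def wristpose(c,s):
    T=np.eye(4);T[:3,:3]=R.from_rotvec(s["tool_rot"]).as_matrix();T[:3,3]=s["position"]
    return T@c["tool_from_camera"]
```

Run:
```python
import cv2,numpy as np
i=cv2.imread("pics/top0.png")[110:282,60:420]
i=np.clip(i*1.6,0,255).astype(np.uint8)
i=cv2.resize(i,None,fx=2.2,fy=2.2,interpolation=cv2.INTER_CUBIC)
j=cv2.imread("pics/scene0.png")[140:270,160:330]; 
cv2.imwrite("pics/crop1.png",i)
im=cv2.imread("pics/top0.png")
g=im.max(2); m=(g<55).astype(np.uint8)
n,l,st,ce=cv2.connectedComponentsWithStats(m)
for k in range(1,n):
    if st[k,4]>60: print(st[k],ce[k].round(1))
k=l[230,265]; print(k)
if k:
    q=(l==k).astype(np.uint8); cs=cv2.findContours(q,0,2)[0]; print(cv2.minAreaRect(cs[0]),cv2.boxPoints(cv2.minAreaRect(cs[0])))
```

```text
[   0   13  137   96 4576] [87.4 82.5]
[211  56  30  51 818] [226.1  81.6]
[269  65  24  50 872] [281.1  90.1]
[333  96  89  18 990] [376.  106.2]
[  0 201   7  86 353] [  2. 233.]
[ 483  308   71   53 1338] [514.9 337.5]
[ 184  341  117   79 4658] [252.7 389.7]
[ 332  345  123   65 2911] [385.4 373.7]
0
```

View pics/crop1.png

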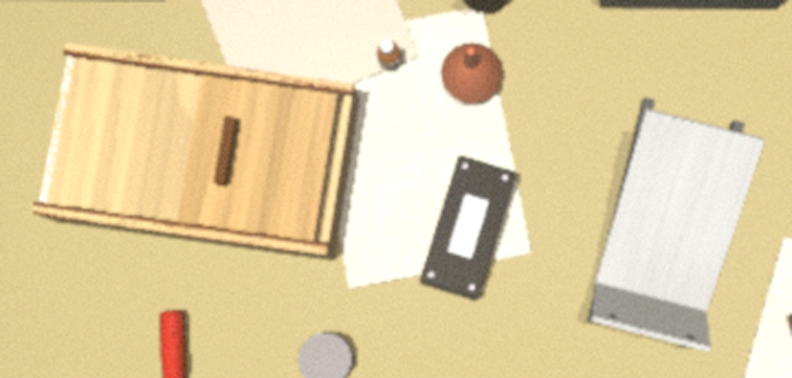

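The enlarged view shows the long case with its white label centre at crop (468,226). The deck's upper corners are at (645,112) and (763,140), the deck/backstop line runs (603,283)–(716,312), and the backstop top runs (590,320)–(708,348). The ridge is at (226,151), and the box's right-end corners are at (354,88) and (332,254).

Run:
```python
from bench import env
from h import *
np.set_printoptions(precision=4,suppress=True)
c=env.camera("top"); s=env.camera("scene")
o=lambda u,v:(60+(u+.5)/2.2-.5,110+(v+.5)/2.2-.5)
im=c["image"].astype(int); g=im.max(2)
# long case: dark inside ROI (case only)
roi=np.zeros(g.shape,np.uint8); roi[175:250,245:300]=1
m=((g<75)&(roi>0)).astype(np.uint8)
cs=max(cv2.findContours(m,0,2)[0],key=cv2.contourArea); r=cv2.minAreaRect(cs); bp=cv2.boxPoints(r)
P=np.array([onz(c,*b,.046) for b in bp]); print("case corners",bp.round(1).tolist(),P,"ctr",P.mean(0)); print(np.linalg.norm(np.diff(P,axis=0),axis=1))
fill=np.zeros_like(m); cv2.fillPoly(fill,[cs],1); lab=(fill>0)&(g>90); lab=cv2.morphologyEx(lab.astype(np.uint8),cv2.MORPH_OPEN,np.ones((3,3)))
ys,xs=np.nonzero(lab); print("label",xs.mean(),ys.mean(),len(xs),onz(c,xs.mean(),ys.mean(),.046))
S=[(464,166),(505,177),(472,288),(431,274)]; Q=np.array([onz(c,*o(*q),.046) for q in S]); print("screws ctr",Q.mean(0),"axis",(Q[0]+Q[1]-Q[2]-Q[3])/2)
D=dict(UL=(645,112,.133),UR=(763,140,.133),JL=(603,283,.036),JR=(716,312,.036),TL=(590,320,.1053),TR=(708,348,.1053))
D={k:onz(c,*o(v[0],v[1]),v[2]) for k,v in D.items()}; print(D)
for a,b in("UL","UR"),("JL","JR"),("TL","TR"):
    d=D[b]-D[a]; print(a,b,(D[a]+D[b])/2,np.linalg.norm(d),"yaw up-slope",np.degrees(np.arctan2(d[0],-d[1])))
B={k:onz(c,*o(u,v),z) for k,(u,v,z) in dict(FR=(354,88,.07),NR=(332,254,.07),FL=(66,47,.07),NL=(35,207,.07),ridgeF=(231,118,.085),ridgeN=(221,184,.085),ridge=(226,151,.085)).items()}; print(B)
for a,b in("FR","NR"),("FL","NL"),("FR","FL"),("NR","NL"),("ridgeF","ridgeN"): print(a,b,np.linalg.norm(B[a]-B[b]),np.degrees(np.arctan2(*(B[a]-B[b])[[1,0]])))
```

```text
case corners [[251.0, 237.89999389648438], [268.6000061035156, 180.6999969482422], [295.0, 188.8000030517578], [277.3999938964844, 246.0]] [[ 0.4668  0.0111  0.046 ]
 [ 0.5995 -0.0276  0.046 ]
 [ 0.581  -0.0889  0.046 ]
 [ 0.4487 -0.0493  0.046 ]] ctr [ 0.524  -0.0386  0.046 ]
[0.1383 0.064  0.1381]
label 272.66230366492147 211.84031413612564 382 [ 0.527  -0.0378  0.046 ]
screws ctr [ 0.5257 -0.0374  0.046 ] axis [ 0.1154 -0.0333  0.    ]
{'UL': array([ 0.6296, -0.2117,  0.133 ]), 'UR': array([ 0.6025, -0.3273,  0.133 ]), 'JL': array([ 0.4678, -0.1791,  0.036 ]), 'JR': array([ 0.4383, -0.297 ,  0.036 ]), 'TL': array([ 0.4263, -0.1591,  0.1053]), 'TR': array([ 0.3998, -0.2749,  0.1053])}
UL UR [ 0.616  -0.2695  0.133 ] 0.11878767804608685 yaw up-slope -13.174190080062958
JL JR [ 0.4531 -0.2381  0.036 ] 0.12153659245152462 yaw up-slope -14.012328243169117
TL TR [ 0.4131 -0.217   0.1053] 0.11875789241306044 yaw up-slope -12.915877979486964
{'FR': array([0.6662, 0.0821, 0.07  ]), 'NR': array([0.493 , 0.1005, 0.07  ]), 'FL': array([0.7068, 0.3816, 0.07  ]), 'NL': array([0.5389, 0.4037, 0.07  ]), 'ridgeF': array([0.6301, 0.2049, 0.085 ]), 'ridgeN': array([0.5619, 0.2125, 0.085 ]), 'ridge': array([0.5958, 0.2087, 0.085 ])}
FR NR 0.17418666016564444 -6.0770249630387365
FL NL 0.1693528832670012 -7.5012878190231245
FR FL 0.30220319633379544 -97.72820280023777
NR NL 0.30658858885466783 -98.61831449247838
ridgeF ridgeN 0.06862617325616616 -6.348663803358453
```

The rows are not in the units I measure in: shifts go in shares of 50 mm and turns go in units of 0.1 rad. I convert before sending: -0.024 m is -0.48, 0.123 rad is 1.23.

```bash
echo '[[0.085,[0,0,-0.48],[0,0,1.23]],[0.085,[0,0,-0.48],[0,0,1.23]],[0.085,[0,0,-0.48],[0,0,1.23]],[0.085,[0,0,-0.48],[0,0,1.23]],[0.085,[0,0,-0.48],[0,0,1.22]]]' | python3 steer.py
echo '[[0.085,[0.24,-0.96,0],[0,0,0]],[0.085,[0.24,-0.96,0],[0,0,0]],[0.085,[0.24,-0.96,0],[0,0,0]],[0.085,[0.24,-0.96,0],[0,0,0]],[0.085,[0.24,-0.96,0],[0,0,0]]]' | python3 steer.py
echo '[[0.085,[0.24,-0.96,0],[0,0,0]],[0.085,[0.24,-0.96,0],[0,0,0]],[0.085,[0.24,-0.96,0],[0,0,0]],[0.085,[0.24,-0.96,0],[0,0,0]],[0.085,[0,0,0],[0,0,0]]]' | python3 steer.py
python3 - <<'E'
from bench import env
from h import *
s=env.sense(); c=env.camera("wrist"); cv2.imwrite("pics/w1.png",c["image"]); 
print(c["tool_from_camera"],c["fx"],c["k1"],s["position"],s["tool_rot"],s["clock"])
P=wristpose(c,s)
for n,p in dict(case=(.526,-.038,.046),J=(.4525,-.233,.036),U=(.616,-.2695,.133)).items(): print(n,proj(c,p,P))
E
```

```text
clock: 0.7
position: [0.2198, -0.6379, 0.3519]
tool_rot: [-3.109, 0.45, 0.0]
force: [-0.2, -0.8, 0.2]
width: 0.0854
finger_force: 0.0
clock: 1.2
position: [0.3448, -0.4225, 0.3511]
tool_rot: [-3.11, 0.443, -0.0]
force: [0.4, 0.1, 0.3]
width: 0.0846
finger_force: 0.0
clock: 1.7
position: [0.4462, -0.2483, 0.3513]
tool_rot: [-3.109, 0.431, -0.002]
force: [0.6, -0.9, 0.4]
width: 0.085
finger_force: 0.0
[[-6.20062607e-04  9.45584636e-01  3.25375646e-01  8.46782303e-02]
 [ 9.99999635e-01  7.77596498e-04 -3.54116611e-04 -1.60312584e-04]
 [-5.87858190e-04  3.25375308e-01 -9.45584773e-01 -1.43078295e-01]
 [ 0.00000000e+00  0.00000000e+00  0.00000000e+00  1.00000000e+00]] 350.1600285754558 -0.0927382935196443 [ 0.44619221 -0.24825061  0.35133529] [-3.10937634e+00  4.30542723e-01 -1.75694923e-03] 1.7
case [111.74418513 140.87245102]
J [270.63866714 151.6696285 ]
U [255.44819361  -6.34043069]
```

View pics/w1.png

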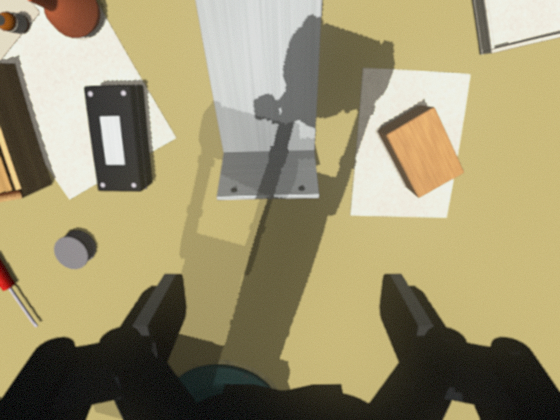

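The wrist view shows the long case's label at (115,140). The deck/backstop line runs (220,152)–(316,150), the backstop top (217,198)–(319,196), and the deck edges run up to (198,0) and (322,0).

Run:
```python
from bench import env
from h import *
np.set_printoptions(precision=4,suppress=True)
s=env.sense(); c=env.camera("wrist"); P=wristpose(c,s); g=c["image"].max(2)
cv2.imwrite("pics/w1b.png",cv2.resize(np.clip(c["image"][60:215,70:340]*1.5,0,255).astype(np.uint8),None,fx=2.9,fy=2.9,interpolation=cv2.INTER_CUBIC))
m=np.zeros_like(g); m[100:175,95:135]=1; m=((g>110)&(m>0)).astype(np.uint8)
cs=max(cv2.findContours(m,0,2)[0],key=cv2.contourArea); M=cv2.moments(cs); lc=(M["m10"]/M["m00"],M["m01"]/M["m00"])
print("label px",lc,onz(c,*lc,.046,P), cv2.minAreaRect(cs))
bp=cv2.boxPoints(cv2.minAreaRect(cs)); print(np.array([onz(c,*b,.046,P) for b in bp]))
D={k:onz(c,u,v,z,P) for k,(u,v,z) in dict(JL=(220,152,.036),JR=(316,150,.036),TL=(217,198,.1053),TR=(319,196,.1053)).items()}; print(D)
for a,b in("JL","JR"),("TL","TR"):
    d=D[b]-D[a]; print(a,b,(D[a]+D[b])/2,np.linalg.norm(d),np.degrees(np.arctan2(d[0],-d[1])))
```

```text
label px (108.89422407794014, 139.3188935281837) [ 0.5277 -0.0387  0.046 ] ((108.88462829589844, 139.57693481445312), (51.47441482543945, 20.71380043029785), 82.87498474121094)
[[ 0.5615 -0.0339  0.046 ]
 [ 0.5562 -0.0617  0.046 ]
 [ 0.4923 -0.043   0.046 ]
 [ 0.4973 -0.0141  0.046 ]]
{'JL': array([ 0.469 , -0.1717,  0.036 ]), 'JR': array([ 0.4367, -0.2943,  0.036 ]), 'TL': array([ 0.4274, -0.166 ,  0.1053]), 'TR': array([ 0.3971, -0.2813,  0.1053])}
JL JR [ 0.4529 -0.233   0.036 ] 0.12674739787502978 -14.753832000695581
TL TR [ 0.4122 -0.2237  0.1053] 0.11922223170122556 -14.722964873865623
```

View pics/w1b.png

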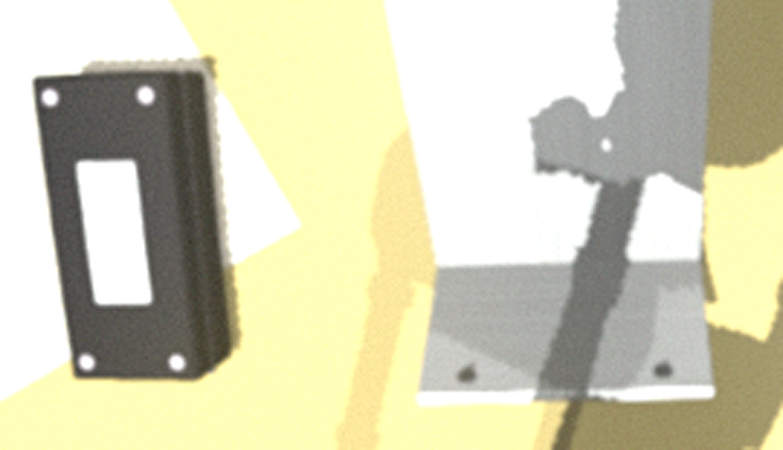

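The crop puts the junction ends at (436,267) and (700,260), the backstop face-top ends at (420,392) and (714,387), and the deck edges on out to (388,0) and (711,0). Recomputing with these.

Run:
```python
from bench import env
from h import *
np.set_printoptions(precision=4,suppress=True)
s=env.sense(); c=env.camera("wrist"); P=wristpose(c,s)
o=lambda u,v:(70+(u+.5)/2.9-.5,60+(v+.5)/2.9-.5)
D={k:onz(c,*o(u,v),z,P) for k,(u,v,z) in dict(JL=(436,267,.036),JR=(700,260,.036),TL=(420,392,.1053),TR=(714,387,.1053)).items()}
for a,b in("JL","JR"),("TL","TR"):
    d=D[b]-D[a]; print(a,b,(D[a]+D[b])/2,np.linalg.norm(d),np.degrees(np.arctan2(d[0],-d[1])))
Q=[onz(c,*o(u,v),.046,P) for u,v in((50,97),(146,95),(86,362),(177,362))]; print("screws",np.mean(Q,0),[np.degrees(np.arctan2(*(Q[i]-Q[j])[[1,0]])) for i,j in((0,2),(1,3))])
# deck edges on the deck plane, yaw guess -14
for yaw in(-13.5,-14.5):
    y=np.radians(yaw); O=np.array([.4525,-.231,.036]); ex=np.array([np.cos(y)*.866,np.sin(y)*.866,.5]); ey=np.array([-np.sin(y),np.cos(y),0]); ez=np.cross(ex,ey)
    for u,v in((436,267),(412,130),(388,0),(700,260),(711,0)):
        a,d=ray(c,*o(u,v),P); p=a+d*((O-a)@ez)/(d@ez)-O; print(yaw,(u,v),p@ex,p@ey)
```

```text
JL JR [ 0.4535 -0.2319  0.036 ] 0.12016344976139029 -14.57938494032479
TL TR [ 0.4159 -0.2233  0.1053] 0.118161185053636 -15.035009537443397
screws [ 0.5262 -0.0405  0.046 ] [np.float64(-16.882595921271786), np.float64(-16.63352486702402)]
-13.5 (436, 267) 0.0030089687168339575 0.059184965441145404
-13.5 (412, 130) 0.07499448264602834 0.05689804848973354
-13.5 (388, 0) 0.13038779105630482 0.055790996333897204
-13.5 (700, 260) 0.00010562173540482576 -0.06067231847361455
-13.5 (711, 0) 0.12396069270973506 -0.06213215515897455
-14.5 (436, 267) 0.0016807082552691907 0.0593433866640633
-14.5 (412, 130) 0.07380695408032897 0.05813955312102609
-14.5 (388, 0) 0.12929173514450898 0.057868133384248815
-14.5 (700, 260) 0.001467039142292511 -0.060607998430876234
-14.5 (711, 0) 0.1251482709157442 -0.060195768492681614
```

```bash
cat >> h.py <<'E'
def toolR(yaw,pitch=0):  # tool down with x at yaw (deg); pitch>0 tilts like the slope (x rises)
    y,p=np.radians(yaw),np.radians(pitch)
    x=np.array([np.cos(y)*np.cos(p),np.sin(y)*np.cos(p),np.sin(p)]); yy=np.array([np.sin(y),-np.cos(y),0])
    return np.c_[x,yy,np.cross(x,yy)]
def delta(s,p,Rt):
    A=R.from_rotvec(s["tool_rot"]).as_matrix()
    print("shift in present axes",(A.T@(np.array(p)-s["position"])).round(4),"in goal axes",(Rt.T@(np.array(p)-s["position"])).round(4),"turn",R.from_matrix(A.T@Rt).as_rotvec().round(4))
DO=np.array([.4535,-.2325,.036]); DY=-14.4
def deck(x,y,z):
    a=np.radians(DY); ex=np.array([np.cos(a)*.8660,np.sin(a)*.8660,.5]); ey=np.array([-np.sin(a),np.cos(a),0])
    return DO+x*ex+y*ey+z*np.cross(ex,ey)
E
python3 - <<'E'
from bench import env
from h import *
s=env.sense(); delta(s,(.526,-.039,.010),toolR(-16.5))
E
```

```text
shift in present axes [ 0.0197 -0.229   0.341 ] in goal axes [ 0.018  -0.2289  0.3411] turn [0.0007 0.0004 0.0069]
```

```bash
echo '[[0.085,[0.074,-0.916,0.36],[0,0,0.07]],[0.085,[0.074,-0.916,0.36],[0,0,0]],[0.085,[0.074,-0.916,0.36],[0,0,0]],[0.085,[0.074,-0.916,0.36],[0,0,0]],[0.085,[0.074,-0.916,0.36],[0,0,0]]]' | python3 steer.py
echo '[[0.085,[0,0,0.9],[0,0,0]],[0.085,[0,0,0.9],[0,0,0]],[0.085,[0,0,0.9],[0,0,0]],[0.085,[0,0,0.4],[0,0,0]],[0.085,[0,0,0],[0,0,0]]]' | python3 steer.py
python3 - <<'E'
from bench import env
from h import *
s=env.sense(); delta(s,(.526,-.039,.010),toolR(-16.5)); c=env.camera("wrist"); P=wristpose(c,s); cv2.imwrite("pics/w2.png",c["image"])
g=c["image"].max(2); m=(g>110).astype(np.uint8)
n,l,st,ce=cv2.connectedComponentsWithStats(m)
print(s["position"],"expect label",proj(c,(.526,-.039,.046),P))
for k in range(1,n):
    if 30<st[k,4]<20000: print(st[k],ce[k].round(1),onz(c,*ce[k],.046,P).round(4))
E
```

```text
clock: 2.35
position: [0.527, -0.0396, 0.2607]
tool_rot: [3.107, -0.458, 0.001]
force: [1.1, -1.1, 0.9]
width: 0.0851
finger_force: 0.0
clock: 2.85
position: [0.5228, -0.0405, 0.1018]
tool_rot: [3.108, -0.457, -0.014]
force: [-0.7, -0.5, -0.0]
width: 0.0851
finger_force: 0.0
shift in present axes [ 0.0034 -0.0026  0.0918] in goal axes [ 0.0026 -0.0024  0.0918] turn [ 0.0019  0.0088 -0.0039]
[ 0.52281354 -0.04052976  0.10184492] expect label [278.58509198 225.54590835]
[230 120  11  12 100] [235.1 125.8] [ 0.5907 -0.0333  0.046 ]
[ 331  120   33   65 1064] [342.7 160.7] [ 0.554  -0.0862  0.046 ]
[ 490  137   70  254 9138] [536.3 258.2] [ 0.4519 -0.1985  0.046 ]
[   0  140   75  187 2400] [ 32.8 239.6] [0.5625 0.1189 0.046 ]
[ 328  143  104   97 4934] [383.3 202.6] [ 0.522  -0.1039  0.046 ]
[   0  201   55  130 3631] [ 18.1 285.7] [0.5343 0.15   0.046 ]
[ 256  219   42   53 1786] [273.7 247.9] [ 0.5123 -0.0316  0.046 ]
[ 452  261   81   90 4154] [485.8 309.3] [ 0.4218 -0.1601  0.046 ]
[240 304  10   9  70] [244.8 308. ] [0.4747 0.0006 0.046 ]
[  0 380   8  20  98] [  2.5 388.7] [0.449  0.2287 0.046 ]
[ 86 400  37  20 534] [104.1 411.3] [0.4081 0.1474 0.046 ]
[461 402  19  18 246] [469.1 411.7] [ 0.3189 -0.1411  0.046 ]
```

The screws in the wrist image, at (235,126) and (245,308), put the case centre at (0.5265,-0.0375) and yaw -16.3°. That agrees with the earlier value, so I'll descend and grip.

In the tool's units: 0.003 m is 0.06, 0.03 m is 0.6, 0.009 rad is 0.09.

```bash
echo '[[0.085,[0.06,-0.05,0.6],[0,0.09,-0.04]],[0.085,[0,0,0.6],[0,0,0]],[0.085,[0,0,0.4],[0,0,0]],[0.085,[0,0,0.2],[0,0,0]],[0.085,[0,0,0],[0,0,0]]]' | python3 steer.py
python3 - <<'E'
from bench import env
from h import *
s=env.sense(); delta(s,(.5263,-.038,.010),toolR(-16.3))
E
```

```text
clock: 3.4
position: [0.5312, -0.0384, 0.0166]
tool_rot: [3.108, -0.448, 0.014]
force: [-0.1, 0.3, 0.6]
width: 0.085
finger_force: 0.0
shift in present axes [-0.0049  0.001   0.0066] in goal axes [-0.0048  0.001   0.0066] turn [ 0.0001 -0.0091 -0.0018]
```

In the tool's units: 0.006 m is 0.12, -0.0045 m is -0.09, -0.008 rad is -0.08.

```bash
echo '[[0.085,[-0.09,0.02,0.12],[0,-0.08,0]],[0.085,[0,0,0],[0,0,0]],[0.055,[0,0,0],[0,0,0]],[0.055,[0,0,0],[0,0,0]],[0.055,[0,0,0],[0,0,0]]]' | python3 steer.py
echo '[[0.055,[0,0,0],[0,0,0]],[0.055,[0,0,0],[0,0,0]]]' | python3 steer.py
python3 - <<'E'
from bench import env
from h import *
s=env.sense(); print(s["position"],s["width"],s["finger_force"]);
E
```

```text
clock: 3.9
position: [0.5273, -0.0375, 0.0115]
tool_rot: [3.109, -0.446, 0.005]
force: [-0.9, -0.9, 5.2]
width: 0.0631
finger_force: 68.5
clock: 4.1
position: [0.5273, -0.0375, 0.0115]
tool_rot: [3.109, -0.446, 0.005]
force: [-1.7, 0.3, 5.7]
width: 0.063
finger_force: 68.6
[ 0.52728184 -0.03748146  0.01146582] 0.06295166043975832 68.57441782951355
```

```bash
echo '[[0.055,[0,0,-0.4],[0,0,0]],[0.055,[0,0,-0.9],[0,0,0]],[0.055,[0,0,-0.9],[0,0,0]],[0.055,[0,0,-0.9],[0,0,0]],[0.055,[0,0,-0.9],[0,0,0]]]' | python3 steer.py
python3 - <<'E'
from bench import env
from h import *
s=env.sense(); print(s["position"],s["width"],s["force"]); delta(s,deck(.096,0,.09),toolR(DY,30)); delta(s,deck(.096,0,.09),toolR(DY))
E
```

```text
clock: 4.6
position: [0.5247, -0.037, 0.2107]
tool_rot: [3.11, -0.446, -0.002]
force: [1.3, 0.2, -3.7]
width: 0.0629
finger_force: 68.0
[ 0.52467184 -0.03699864  0.21070021] 0.06291553417006811 [ 1.26585236  0.20919528 -3.70082783]
shift in present axes [0.0249 0.2063 0.0488] in goal axes [-0.0089  0.2071  0.0511] turn [ 0.0091  0.5249 -0.0329]
shift in present axes [0.0249 0.2063 0.0488] in goal axes [0.0178 0.2071 0.0488] turn [ 0.0003  0.0013 -0.0337]
```

In the tool's units: 0.004 m is 0.08, 0.0415 m is 0.83, -0.033 rad is -0.33.

```bash
echo '[[0.055,[0.08,0.82,0],[0,0,-0.33]],[0.055,[0.07,0.83,0],[0,0,0]],[0.055,[0.07,0.83,0],[0,0,0]],[0.055,[0.07,0.83,0],[0,0,0]],[0.055,[0.07,0.83,0],[0,0,0]]]' | python3 steer.py
echo '[[0.055,[0,0,0],[0,1.31,0]],[0.055,[0,0,0],[0,1.31,0]],[0.055,[0,0,0],[0,1.31,0]],[0.055,[0,0,0],[0,1.31,0]],[0.055,[0,0,0],[0,0,0]]]' | python3 steer.py
python3 - <<'E'
from bench import env
from h import *
s=env.sense(); print(s["position"],s["width"],s["force"]); delta(s,deck(.096,0,.05),toolR(DY,30))
c=env.camera("wrist"); cv2.imwrite("pics/w3.png",c["image"])
c=env.camera("top"); cv2.imwrite("pics/t3.png",c["image"])
E
```

```text
clock: 5.1
position: [0.4891, -0.2428, 0.209]
tool_rot: [-3.116, 0.394, 0.001]
force: [1.9, 0.1, -4.1]
width: 0.0628
finger_force: 68.2
clock: 5.6
position: [0.4834, -0.2378, 0.2021]
tool_rot: [2.959, -0.378, 0.777]
force: [-1.0, 1.0, -6.5]
width: 0.0632
finger_force: 68.4
[ 0.48338938 -0.23781509  0.20210395] 0.0632387578880841 [-1.04342364  1.03434582 -6.54808573]
shift in present axes [-0.0124  0.0026  0.0788] in goal axes [-0.0133  0.0023  0.0787] turn [-0.0035  0.0109 -0.0039]
```

View pics/w3.png

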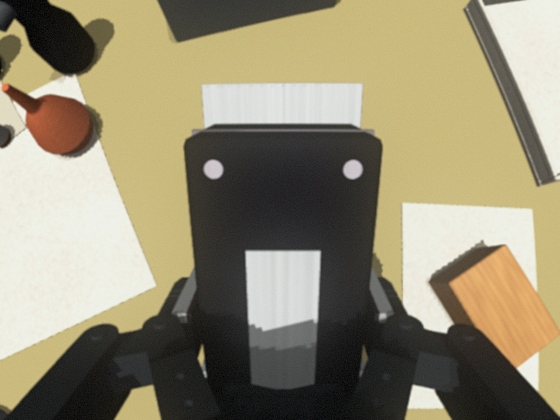

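The wrist view shows the case's screws at (213,170) and (353,170), and the deck's upper edge ends at (203,84) and (361,84). I'll check the lateral centring in the tool frame.

Run:
```python
from bench import env
from h import *
np.set_printoptions(precision=4,suppress=True)
s=env.sense(); c=env.camera("wrist"); P=wristpose(c,s); g=c["image"].max(2)
A=R.from_rotvec(s["tool_rot"]).as_matrix()
ex=deck(1,0,0)-deck(0,0,0);ey=deck(0,1,0)-deck(0,0,0);ez=deck(0,0,1)-deck(0,0,0)
def onpl(u,v,h):
    a,d=ray(c,u,v,P); p=a+d*((DO+h*ez-a)@ez)/(d@ez)-DO; return np.array([p@ex,p@ey])
print("row90 profile",[(x,int(g[95,x])) for x in list(range(198,208))+list(range(356,366))])
for q in((203,84),(361,84)): print("deck corner in deck frame",onpl(*q,0))
tp=s["position"]-DO; h=tp@ez-.0115+.046; print("tcp deck",tp@ex,tp@ey,tp@ez)
for q in((213,170),(353,170)): print("screw in deck frame",onpl(*q,h))
delta(s,deck(.096,0,.02),toolR(DY,30)); print(s["force"],(A.T@s["force"]))
```

```text
row90 profile [(198, 202), (199, 199), (200, 201), (201, 201), (202, 197), (203, 198), (204, 195), (205, 193), (206, 197), (207, 196), (356, 201), (357, 204), (358, 199), (359, 202), (360, 200), (361, 201), (362, 200), (363, 202), (364, 202), (365, 201)]
deck corner in deck frame [0.2043 0.0597]
deck corner in deck frame [ 0.204  -0.0587]
tcp deck 0.11780978699668376 0.00037841215640422796 0.13124814024931356
screw in deck frame [0.1775 0.0223]
screw in deck frame [ 0.1774 -0.022 ]
shift in present axes [-0.0214  0.0005  0.1113] in goal axes [-0.0218  0.0004  0.1113] turn [-0.0003  0.0036 -0.0018]
[ 0.5632 -0.3016 -3.4458] [-1.1733  0.1553  3.2986]
```

In the tool's units: 0.035 m is 0.7, -0.007 m is -0.14, 0.003 rad is 0.03.

```bash
echo '[[0.055,[-0.14,0,0.6],[0,0.03,-0.02]],[0.055,[-0.14,0,0.7],[0,0,0]],[0.055,[-0.14,0,0.6],[0,0,0]],[0.055,[0,0,0.2],[0,0,0]],[0.055,[0,0,0],[0,0,0]]]' | python3 steer.py
cat > st.py <<'E'
from bench import env
from h import *
import sys
s=env.sense(); A=R.from_rotvec(s["tool_rot"]).as_matrix(); tp=s["position"]-DO
M=np.c_[deck(1,0,0)-DO,deck(0,1,0)-DO,deck(0,0,1)-DO]
print("tcp deck",(tp@M).round(4),"force deck",(s["force"]@M).round(1),"torque tool",(A.T@s["wrist_torque"]).round(2),"w",s["width"].__round__(4))
E
python3 st.py; python3 -c "
from bench import env
from h import *
delta(env.sense(),deck(.096,0,.0125),toolR(DY,30))"
```

```text
clock: 6.25
position: [0.5255, -0.2507, 0.1082]
tool_rot: [2.95, -0.37, 0.793]
force: [0.3, 0.4, -3.5]
width: 0.063
finger_force: 68.4
tcp deck [0.1004 0.0003 0.0254] force deck [-1.6  0.5 -3.1] torque tool [ 0.01 -0.53  0.08] w 0.063
shift in present axes [-0.0044  0.0003  0.0129] in goal axes [-0.0044  0.0003  0.0129] turn [-0.0011 -0.0019  0.0018]
```

In the tool's units: 0.004 m is 0.08, 0.002 m is 0.04.

```bash
echo '[[0.055,[0,0,0.08],[0,0,0]],[0.055,[0,0,0.08],[0,0,0]],[0.055,[0,0,0.04],[0,0,0]],[0.055,[0,0,0],[0,0,0]]]' | python3 steer.py; python3 st.py
```

```text
clock: 6.65
position: [0.5293, -0.2522, 0.1012]
tool_rot: [2.946, -0.37, 0.798]
force: [-0.6, 0.5, -3.8]
width: 0.0627
finger_force: 68.5
tcp deck [ 0.1004 -0.0002  0.0173] force deck [-2.5  0.3 -2.9] torque tool [-0.   -0.57  0.02] w 0.0627
```

In the tool's units: 0.002 m is 0.04.

```bash
echo '[[0.055,[0,0,0.04],[0,0,0]],[0.055,[0,0,0.04],[0,0,0]],[0.055,[0,0,0],[0,0,0]]]' | python3 steer.py; python3 st.py;  echo '[[0.055,[0,0,0.02],[0,0,0]],[0.055,[0,0,0.02],[0,0,0]],[0.055,[0,0,0],[0,0,0]]]' | python3 steer.py; python3 st.py
```

```text
clock: 6.95
position: [0.5307, -0.2524, 0.0967]
tool_rot: [2.947, -0.371, 0.796]
force: [-0.5, -0.0, -3.8]
width: 0.0632
finger_force: 68.5
tcp deck [ 0.0994 -0.      0.0127] force deck [-2.3 -0.1 -3.1] torque tool [ 0.03 -0.62 -0.03] w 0.0632
clock: 7.25
position: [0.5315, -0.2526, 0.0957]
tool_rot: [2.948, -0.37, 0.796]
force: [-8.7, 2.1, 5.7]
width: 0.063
finger_force: 70.2
tcp deck [ 0.0996 -0.0001  0.0115] force deck [-4.9 -0.2  9.4] torque tool [ 0.19 -1.15  0.04] w 0.063
```

In the tool's units: -0.004 m is -0.08, -0.003 m is -0.06.

```bash
echo '[[0.055,[0,0,-0.02],[0,0,0]],[0.055,[-0.08,0,0],[0,0,0]],[0.055,[-0.08,0,0],[0,0,0]],[0.055,[-0.06,0,0],[0,0,0]],[0.055,[0,0,0],[0,0,0]]]' | python3 steer.py; python3 st.py;  echo '[[0.055,[-0.06,0,0],[0,0,0]],[0.055,[-0.06,0,0],[0,0,0]],[0.055,[-0.04,0,0],[0,0,0]],[0.055,[0,0,0],[0,0,0]]]' | python3 steer.py; python3 st.py
```

```text
clock: 7.75
position: [0.5215, -0.2499, 0.0898]
tool_rot: [2.948, -0.371, 0.795]
force: [-0.8, 0.7, -4.2]
width: 0.0634
finger_force: 68.6
tcp deck [0.0876 0.0001 0.0115] force deck [-2.9  0.5 -3.2] torque tool [ 0.04 -0.54  0.01] w 0.0634
clock: 8.15
position: [0.5149, -0.2482, 0.0859]
tool_rot: [2.948, -0.371, 0.795]
force: [-0.4, 0.7, -3.8]
width: 0.0629
finger_force: 68.6
tcp deck [0.0798 0.0001 0.0115] force deck [-2.4  0.6 -3. ] torque tool [ 0.01 -0.62  0.05] w 0.0629
```

In the tool's units: -0.002 m is -0.04.

```bash
echo '[[0.055,[-0.04,0,0],[0,0,0]],[0.055,[-0.04,0,0],[0,0,0]],[0.055,[-0.04,0,0],[0,0,0]],[0.055,[0,0,0],[0,0,0]]]' | python3 steer.py; python3 st.py;  echo '[[0.055,[-0.03,0,0],[0,0,0]],[0.055,[-0.02,0,0],[0,0,0]],[0.055,[0,0,0],[0,0,0]]]' | python3 steer.py; python3 st.py
```

```text
clock: 8.55
position: [0.51, -0.247, 0.083]
tool_rot: [2.948, -0.371, 0.796]
force: [-0.3, -0.1, -4.3]
width: 0.0631
finger_force: 68.6
tcp deck [0.074  0.     0.0116] force deck [-2.4 -0.2 -3.6] torque tool [ 0.02 -0.57 -0.02] w 0.0631
clock: 8.85
position: [0.5081, -0.2466, 0.082]
tool_rot: [2.947, -0.371, 0.796]
force: [-0.0, -0.1, -3.9]
width: 0.0627
finger_force: 68.6
tcp deck [ 0.0719 -0.      0.0116] force deck [-1.9 -0.1 -3.3] torque tool [-0.02 -0.53 -0.03] w 0.0627
```

In the tool's units: -0.001 m is -0.02.

```bash
echo '[[0.055,[-0.02,0,0],[0,0,0]],[0.055,[-0.02,0,0],[0,0,0]],[0.055,[0,0,0],[0,0,0]]]' | python3 steer.py; python3 st.py;  echo '[[0.055,[-0.02,0,0],[0,0,0]],[0.055,[0,0,0],[0,0,0]]]' | python3 steer.py; python3 st.py
```

```text
clock: 9.15
position: [0.5073, -0.2467, 0.0819]
tool_rot: [2.946, -0.371, 0.799]
force: [3.1, 0.4, -3.6]
width: 0.0628
finger_force: 68.5
tcp deck [ 0.0711 -0.0003  0.0119] force deck [ 0.7  1.2 -4.6] torque tool [ 0.17 -0.13  0.  ] w 0.0628
clock: 9.35
position: [0.5072, -0.2468, 0.0821]
tool_rot: [2.945, -0.371, 0.801]
force: [5.8, 0.6, -2.5]
width: 0.063
finger_force: 68.3
tcp deck [ 0.0712 -0.0005  0.0121] force deck [ 3.5  2.  -4.9] torque tool [0.34 0.22 0.03] w 0.063
```

```bash
echo '[[0.055,[0,0,0.02],[0,0,0]],[0.055,[0,0,0.01],[0,0,0]],[0.055,[-0.02,0,0],[0,0,0]],[0.055,[-0.02,0,0],[0,0,0]],[0.055,[0,0,0],[0,0,0]]]' | python3 steer.py; python3 st.py;  echo '[[0.055,[-0.02,0,0],[0,0,0]],[0.055,[-0.02,0,0],[0,0,0]],[0.055,[0,0,0],[0,0,0]]]' | python3 steer.py; python3 st.py
```

```text
clock: 9.85
position: [0.5075, -0.2469, 0.0816]
tool_rot: [2.944, -0.37, 0.804]
force: [2.8, 2.4, 7.0]
width: 0.0634
finger_force: 69.4
tcp deck [ 0.0712 -0.0006  0.0115] force deck [5.4 3.  5. ] torque tool [1.01 0.02 0.05] w 0.0634
clock: 10.15
position: [0.5074, -0.2471, 0.0819]
tool_rot: [2.942, -0.371, 0.808]
force: [10.1, 4.3, 5.5]
width: 0.063
finger_force: 68.9
tcp deck [ 0.0713 -0.0007  0.0118] force deck [10.3  6.6  0.4] torque tool [1.29 0.78 0.19] w 0.063
```

```bash
echo '[[0.055,[0,0,0.02],[0,0,0]],[0.055,[-0.02,0,0],[0,0,0]],[0.055,[-0.02,0,0],[0,0,0]],[0.055,[0,0,0],[0,0,0]]]' | python3 steer.py; python3 st.py;  echo '[[0.085,[0,0,0],[0,0,0]],[0.085,[0,0,0],[0,0,0]],[0.085,[0,0,0],[0,0,0]],[0.085,[0,0,0],[0,0,0]]]' | python3 steer.py; python3 st.py
```

```text
clock: 10.55
position: [0.5074, -0.2472, 0.0817]
tool_rot: [2.94, -0.37, 0.812]
force: [8.9, 6.3, 12.0]
width: 0.0631
finger_force: 69.6
tcp deck [ 0.0713 -0.0008  0.0116] force deck [12.1  8.3  6.9] torque tool [1.82 0.71 0.16] w 0.0631
clock: 10.95
position: [0.5012, -0.2448, 0.0746]
tool_rot: [2.948, -0.371, 0.794]
force: [0.1, 0.2, -1.1]
width: 0.085
finger_force: 0.0
tcp deck [ 0.0619 -0.0001  0.0088] force deck [-0.5  0.2 -1. ] torque tool [ 0.02 -0.2   0.01] w 0.085
```

```bash
echo '[[0.085,[0,0,-0.4],[0,0,0]],[0.085,[0,0,-0.8],[0,0,0]],[0.085,[0,0,-0.9],[0,0,0]],[0.085,[0,0,-0.9],[0,0,0]],[0.085,[0,0,-0.6],[0,0,0]]]' | python3 steer.py
python3 - <<'E'
from bench import env
from h import *
np.set_printoptions(precision=4,suppress=True)
s=env.sense(); print(s["position"]); delta(s,(.58,.20,.25),toolR(-7.5))
c=env.camera("wrist"); P=wristpose(c,s); cv2.imwrite("pics/w4.png",c["image"])
ex=deck(1,0,0)-DO;ey=deck(0,1,0)-DO;ez=deck(0,0,1)-DO
g=c["image"].max(2); m=(g>120).astype(np.uint8); n,l,st,ce=cv2.connectedComponentsWithStats(m)
for k in range(1,n):
    if 30<st[k,4]<6000:
        a,d=ray(c,*ce[k],P); p=a+d*((DO+.046*ez-a)@ez)/(d@ez)-DO
        if abs(p@ey)<.04: print(st[k],ce[k],"deck",p@ex,p@ey)
E
```

```text
clock: 11.45
position: [0.4133, -0.2226, 0.2334]
tool_rot: [2.945, -0.371, 0.799]
force: [1.1, -0.1, 0.1]
width: 0.0851
finger_force: 0.0
[ 0.4133 -0.2226  0.2334]
shift in present axes [ 0.0577 -0.4507  0.0132] in goal axes [ 0.1101 -0.4407 -0.0166] turn [ 0.0344 -0.5292 -0.1166]
[251 105   9   9  57] [255.1053 109.3333] deck 0.13070019503555097 0.021264167180393156
[307 106   8   8  54] [310.3889 109.3889] deck 0.13070816411184688 -0.023109989695184276
[ 267  145   32   73 2294] [282.5671 180.5449] deck 0.07166886883401147 -0.0008531902393308418
[256 244   6   6  31] [258.5806 246.4516] deck 0.010013322618249217 0.020840335330117036
[304 244   7   7  38] [306.9211 246.6316] deck 0.009827719563187108 -0.023064509282165975
[286 376  21  14 159] [295.6792 383.1195] deck -0.15387054906417502 -0.015372944562779933
```

The long case sits at deck (0.070, -0.001) with no skew, so it is home and centred. Next is the lid.

```bash
echo '[[0.085,[0,-0.8,-0.4],[0,-1.32,0]],[0.085,[0,-0.9,-0.2],[0,-1.32,0]],[0.085,[0,-0.9,0],[0,-1.32,0]],[0.085,[0,-0.9,0],[0,-1.32,0]],[0.085,[0.4,-0.8,0],[0,0,-1.17]]]' | python3 steer.py
echo '[[0.06,[0.44,-0.88,0],[0,0,0]],[0.06,[0.44,-0.88,0],[0,0,0]],[0.06,[0.44,-0.88,0],[0,0,0]],[0.06,[0.44,-0.88,0],[0,0,0]],[0.06,[0.3,-0.88,0],[0,0,0]]]' | python3 steer.py
echo '[[0.06,[0,0,0],[0,0,0]]]' | python3 steer.py
python3 - <<'E'
from bench import env
from h import *
np.set_printoptions(precision=4,suppress=True)
s=env.sense(); print(s["position"]); delta(s,(.5958,.2087,.07),toolR(-7.5))
c=env.camera("wrist"); P=wristpose(c,s); cv2.imwrite("pics/w5.png",c["image"])
print("expect ridge",proj(c,(.5958,.2087,.085),P))
E
```

```text
clock: 12.0
position: [0.4748, -0.0191, 0.2545]
tool_rot: [3.134, -0.199, 0.028]
force: [1.0, -1.4, -0.8]
width: 0.0849
finger_force: 0.0
clock: 12.5
position: [0.6051, 0.1853, 0.2557]
tool_rot: [3.133, -0.204, 0.032]
force: [-0.5, -0.0, -0.3]
width: 0.06
finger_force: 0.0
clock: 12.6
position: [0.6055, 0.1884, 0.2551]
tool_rot: [-3.134, 0.198, -0.031]
force: [0.3, 0.1, 0.2]
width: 0.0597
finger_force: 0.0
[0.6055 0.1884 0.2551]
shift in present axes [-0.0158 -0.0185  0.1848] in goal axes [-0.0123 -0.0189  0.1851] turn [-0.0023 -0.0197  0.0047]
expect ridge [262.6034 197.7731]
```

View pics/w5.png

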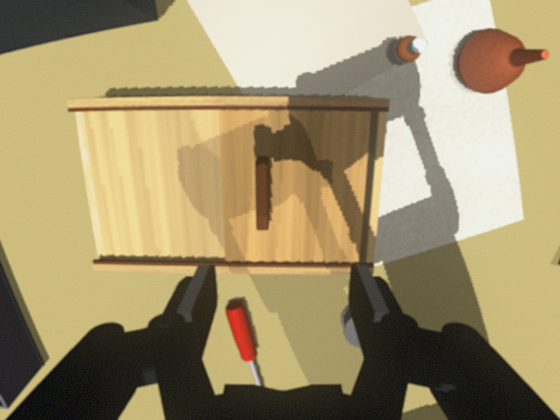

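The wrist view shows the ridge from (262,157) to (263,229), where expected, and the box edges are parallel to the picture, so the yaw is right. I'll descend and pinch.

The rows are not in the units I measure in: shifts go in shares of 50 mm and turns go in units of 0.1 rad. I convert before sending: 0.045 m is 0.9, 0.04 m is 0.8, -0.02 rad is -0.2.

```bash
echo '[[0.06,[-0.2,-0.38,0.8],[0,-0.2,0.05]],[0.06,[0,0,0.9],[0,0,0]],[0.06,[0,0,0.9],[0,0,0]],[0.06,[0,0,0.4],[0,0,0]],[0.06,[0,0,0],[0,0,0]]]' | python3 steer.py
python3 -c "
from bench import env
from h import *
delta(env.sense(),(.597,.2087,.071),toolR(-7.5))"
```

```text
clock: 13.15
position: [0.593, 0.2012, 0.1016]
tool_rot: [3.131, -0.214, -0.013]
force: [0.8, 0.2, -0.0]
width: 0.0597
finger_force: 0.0
shift in present axes [ 0.0032 -0.0081  0.0305] in goal axes [ 0.0029 -0.008   0.0306] turn [ 0.0038  0.0082 -0.0054]
```

```bash
echo '[[0.06,[0.06,-0.16,0.3],[0,0.06,0]],[0.06,[0,0,0.28],[0,0,0]],[0.06,[0,0,0],[0,0,0]],[0.005,[0,0,0],[0,0,0]],[0.005,[0,0,0],[0,0,0]]]' | python3 steer.py
echo '[[0.005,[0,0,0],[0,0,0]],[0.005,[0,0,0],[0,0,0]],[0.005,[0,0,0],[0,0,0]]]' | python3 steer.py
```

```text
clock: 13.65
position: [0.6024, 0.2114, 0.0791]
tool_rot: [-3.134, 0.212, -0.014]
force: [0.3, 0.8, 0.1]
width: 0.0318
finger_force: 0.0
clock: 13.95
position: [0.6024, 0.2113, 0.0793]
tool_rot: [-3.134, 0.212, -0.014]
force: [-0.9, -0.9, 4.1]
width: 0.0099
finger_force: 58.9
```

```bash
echo '[[0.005,[0,-0.1,0],[0,0,0]],[0.005,[0,-0.2,0],[0,0,0]],[0.005,[0,-0.3,0],[0,0,0]],[0.005,[0,-0.3,0],[0,0,0]],[0.005,[0,-0.3,0],[0,0,0]]]' | python3 steer.py
```

```text
clock: 14.45
position: [0.6103, 0.2707, 0.0793]
tool_rot: [3.134, -0.212, 0.013]
force: [-0.9, -2.9, 5.8]
width: 0.0092
finger_force: 59.0
```

```bash
echo '[[0.005,[0,-0.3,0],[0,0,0]],[0.005,[0,-0.3,0],[0,0,0]],[0.005,[0,-0.3,0],[0,0,0]],[0.005,[0,-0.2,0],[0,0,0]],[0.005,[0,0,0],[0,0,0]]]' | python3 steer.py
```

```text
clock: 14.95
position: [0.618, 0.3273, 0.0793]
tool_rot: [-3.132, 0.211, -0.014]
force: [-1.1, 2.1, 4.5]
width: 0.0099
finger_force: 59.1
```

```bash
echo '[[0.005,[0,-0.1,0],[0,0,0]],[0.005,[0,-0.08,0],[0,0,0]],[0.005,[0,-0.06,0],[0,0,0]],[0.005,[0,0,0],[0,0,0]]]' | python3 steer.py; echo '[[0.005,[0,-0.06,0],[0,0,0]],[0.005,[0,-0.04,0],[0,0,0]],[0.005,[0,0,0],[0,0,0]]]' | python3 steer.py;  echo '[[0.005,[0,-0.04,0],[0,0,0]],[0.005,[0,-0.04,0],[0,0,0]],[0.005,[0,0,0],[0,0,0]]]' | python3 steer.py
```

```text
clock: 15.35
position: [0.6193, 0.3371, 0.0793]
tool_rot: [-3.134, 0.212, -0.013]
force: [-0.5, -1.6, 6.8]
width: 0.0098
finger_force: 59.3
clock: 15.65
position: [0.6199, 0.3417, 0.0793]
tool_rot: [-3.134, 0.213, -0.013]
force: [-0.6, -1.8, 6.2]
width: 0.0093
finger_force: 59.4
clock: 15.95
position: [0.6203, 0.3446, 0.0793]
tool_rot: [3.133, -0.212, 0.012]
force: [-1.8, -4.8, 8.2]
width: 0.0096
finger_force: 59.5
```

```bash
echo '[[0.005,[0,-0.04,0],[0,0,0]],[0.005,[0,-0.02,0],[0,0,0]],[0.005,[0,0,0],[0,0,0]]]' | python3 steer.py
```

```text
clock: 16.25
position: [0.6203, 0.3448, 0.0792]
tool_rot: [3.128, -0.212, 0.01]
force: [-3.3, -11.3, 10.7]
width: 0.0098
finger_force: 59.9
```

```bash
echo '[[0.005,[0,0.08,0],[0,0,0]],[0.05,[0,0,0],[0,0,0]],[0.05,[0,0,0],[0,0,0]],[0.06,[0,0,-0.6],[0,0,0]],[0.085,[0,0,-0.9],[0,0,0]]]' | python3 steer.py
echo '[[0.085,[-0.04,0.8,-0.6],[0,0,0]],[0.085,[-0.04,0.9,-0.4],[0,0,0]],[0.085,[-0.04,0.9,-0.4],[0,0,0]],[0.085,[-0.04,0.9,0],[0,0,0]],[0.085,[0,0,0],[0,0,0]]]' | python3 steer.py
python3 - <<'E'
from bench import env
from h import *
np.set_printoptions(precision=4,suppress=True)
s=env.sense(); print(s["position"]); delta(s,(.5917,.171,.2),toolR(-7.5))
c=env.camera("wrist"); P=wristpose(c,s); cv2.imwrite("pics/w6.png",c["image"])
for z in(.052,): print("expect",proj(c,(.5917,.171,z),P))
E
```

```text
clock: 16.75
position: [0.6161, 0.3435, 0.1482]
tool_rot: [3.129, -0.212, -0.002]
force: [0.6, 0.7, -0.5]
width: 0.067
finger_force: 0.0
clock: 17.25
position: [0.5867, 0.1682, 0.2235]
tool_rot: [3.132, -0.218, 0.012]
force: [-0.2, -0.5, -0.1]
width: 0.0848
finger_force: 0.0
[0.5867 0.1682 0.2235]
shift in present axes [ 0.0044 -0.0035  0.0236] in goal axes [ 0.0046 -0.0034  0.0235] turn [ 0.0013 -0.0078 -0.0083]
expect [278.4281 177.8694]
```

View pics/w6.png

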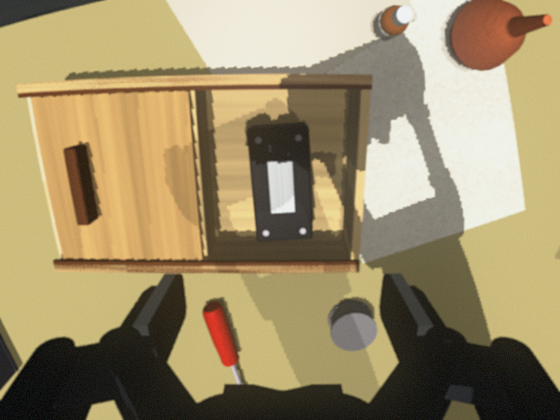

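The bay is open and the ridge is at the far left (82,185). The short case's label centre is about (281,187), with screws at (258,141), (298,138), (303,231) and (266,234).

Run:
```python
from bench import env
from h import *
np.set_printoptions(precision=4,suppress=True)
s=env.sense(); c=env.camera("wrist"); P=wristpose(c,s); g=c["image"].max(2)
m=np.zeros_like(g); m[155:220,262:300]=1; m=((g>95)&(m>0)).astype(np.uint8)
cs=max(cv2.findContours(m,0,2)[0],key=cv2.contourArea); r=cv2.minAreaRect(cs); print(r,onz(c,*r[0],.052,P))
Q=[]
for u,v in((258,141),(298,138),(303,231),(266,234)):
    w=c["image"].max(2)[v-6:v+7,u-6:u+7].astype(float); w=np.clip(w-np.median(w)-12,0,None); yy,xx=np.mgrid[v-6:v+7,u-6:u+7]
    p=((w*xx).sum()/w.sum(),(w*yy).sum()/w.sum()); Q.append(onz(c,*p,.052,P)); print(p,Q[-1])
Q=np.array(Q); a=Q[0]+Q[1]-Q[2]-Q[3]; print("ctr",Q.mean(0),"yaw",np.degrees(np.arctan2(a[1],a[0])),np.linalg.norm(a)/2,np.linalg.norm(Q[0]-Q[1]),np.linalg.norm(Q[2]-Q[3]))
yaw=np.degrees(np.arctan2(a[1],a[0])); delta(s,(Q[:,0].mean(),Q[:,1].mean(),.022),toolR(yaw))
```

```text
((283.8011474609375, 186.82156372070312), (53.05767822265625, 26.39389991760254), 86.90594482421875) [0.5828 0.1698 0.052 ]
(np.float64(260.7972665148064), np.float64(139.72209567198178)) [0.629  0.1842 0.052 ]
(np.float64(301.07678883071554), np.float64(137.41361256544502)) [0.626  0.1482 0.052 ]
(np.float64(305.21648793565686), np.float64(230.71983914209116)) [0.5361 0.1553 0.052 ]
(np.float64(268.14322250639384), np.float64(232.79330388281795)) [0.5389 0.1913 0.052 ]
ctr [0.5825 0.1697 0.052 ] yaw -4.512718463585492 0.09028132838717319 0.03607133313719591 0.03614919420159636
shift in present axes [-0.0057  0.0014  0.2009] in goal axes [-0.0043  0.0011  0.201 ] turn [-0.0003 -0.0071 -0.06  ]
```

```bash
echo '[[0.085,[-0.09,0.02,0.4],[0,-0.07,-0.6]],[0.085,[0,0,0.9],[0,0,0]],[0.085,[0,0,0.8],[0,0,0]],[0.085,[0,0,0.2],[0,0,0]],[0.085,[0,0,0],[0,0,0]]]' | python3 steer.py
python3 -c "
from bench import env
from h import *
delta(env.sense(),(.5825,.1697,.022),toolR(-4.5))"
```

```text
clock: 17.85
position: [0.5808, 0.1731, 0.105]
tool_rot: [3.138, -0.116, -0.009]
force: [-0.6, 0.8, -0.1]
width: 0.0848
finger_force: 0.0
shift in present axes [0.0024 0.0032 0.083 ] in goal axes [0.0019 0.0033 0.083 ] turn [0.0012 0.0056 0.0046]
```

```bash
echo '[[0.085,[0.04,0.06,0.5],[0,0,0.04]],[0.085,[0,0,0.5],[0,0,0]],[0.085,[0,0,0.3],[0,0,0]],[0.085,[0,0,0.16],[0,0,0]],[0.085,[0,0,0],[0,0,0]]]' | python3 steer.py
python3 -c "
from bench import env
from h import *
delta(env.sense(),(.5825,.1697,.022),toolR(-4.5))"
```

```text
clock: 18.35
position: [0.5847, 0.1696, 0.0349]
tool_rot: [-3.139, 0.124, 0.0]
force: [0.0, 0.1, -0.5]
width: 0.0848
finger_force: 0.0
shift in present axes [-0.0022  0.0001  0.0129] in goal axes [-0.0022  0.0001  0.0129] turn [-0.0004  0.0003 -0.0004]
```

```bash
echo '[[0.085,[-0.04,0,0.14],[0,0,0]],[0.085,[0,0,0.1],[0,0,0]],[0.085,[0,0,0],[0,0,0]],[0.045,[0,0,0],[0,0,0]],[0.045,[0,0,0],[0,0,0]]]' | python3 steer.py; echo '[[0.045,[0,0,0],[0,0,0]],[0.045,[0,0,0],[0,0,0]],[0.045,[0,0,0],[0,0,0]]]' | python3 steer.py
```

```text
clock: 18.85
position: [0.583, 0.1695, 0.0233]
tool_rot: [-3.138, 0.125, -0.001]
force: [-0.1, 0.2, -0.2]
width: 0.0583
finger_force: 0.0
clock: 19.15
position: [0.5834, 0.1697, 0.0236]
tool_rot: [-3.138, 0.124, -0.002]
force: [1.1, 0.4, 3.1]
width: 0.0549
finger_force: 66.0
```

In the tool's units: -0.045 m is -0.9, -0.02 m is -0.4.

```bash
echo '[[0.045,[0,0,-0.4],[0,0,0]],[0.045,[0,0,-0.9],[0,0,0]],[0.045,[0,0,-0.9],[0,0,0]],[0.045,[0,0,-0.9],[0,0,0]],[0.045,[0,0,-0.9],[0,0,0]]]' | python3 steer.py
echo '[[0.045,[0,0,-0.9],[0,0,0]],[0.045,[0,0,0],[0,0,0]]]' | python3 steer.py
python3 - <<'E'
from bench import env
from h import *
s=env.sense(); delta(s,deck(.085,0,.11),toolR(DY,30)); delta(s,deck(.085,0,.11),toolR(DY))
E
```

```text
clock: 19.65
position: [0.5815, 0.1691, 0.2234]
tool_rot: [3.139, -0.124, -0.003]
force: [0.1, 1.4, -1.6]
width: 0.0552
finger_force: 65.4
clock: 19.85
position: [0.5864, 0.1703, 0.2763]
tool_rot: [-3.135, 0.124, -0.021]
force: [0.4, -0.2, -1.3]
width: 0.0551
finger_force: 65.7
shift in present axes [-0.0836  0.4157  0.0995] in goal axes [-0.0599  0.4232  0.0838] turn [-0.0507  0.5098  0.1666]
shift in present axes [-0.0836  0.4157  0.0995] in goal axes [-0.0099  0.4232  0.1025] turn [-0.0058 -0.0125  0.1721]
```

```bash
echo '[[0.045,[0,0.4,0],[0,0,0.86]],[0.045,[0,0.6,0],[0,0,0.86]],[0.045,[0,0.8,0],[0,0,0]],[0.045,[0,0.84,0],[0,0,0]],[0.045,[0,0.84,0],[0,0,0]]]' | python3 steer.py
echo '[[0.045,[0,0.9,0],[0,0,0]],[0.045,[0,0.9,0],[0,0,0]],[0.045,[0,0.9,0],[0,0,0]],[0.045,[0,0.9,0],[0,0,0]],[0.045,[0,0.8,0],[0,0,0]]]' | python3 steer.py
echo '[[0.045,[0,0,0],[0,1.31,0]],[0.045,[0,0,0],[0,1.31,0]],[0.045,[0,0,0],[0,1.31,0]],[0.045,[0,0,0],[0,1.31,0]],[0.045,[0,0,0],[0,0,0]]]' | python3 steer.py
python3 -c "
from bench import env
from h import *
delta(env.sense(),deck(.085,0,.085),toolR(DY,30))"
```

```text
clock: 20.35
position: [0.5435, -0.0015, 0.2655]
tool_rot: [-3.117, 0.392, 0.005]
force: [-0.1, -0.7, -2.8]
width: 0.0553
finger_force: 65.5
clock: 20.85
position: [0.4887, -0.2148, 0.2656]
tool_rot: [-3.115, 0.394, 0.004]
force: [1.4, -0.2, -1.7]
width: 0.0549
finger_force: 65.5
clock: 21.35
position: [0.4841, -0.2102, 0.2593]
tool_rot: [2.959, -0.377, 0.776]
force: [-1.6, 1.6, -2.8]
width: 0.055
finger_force: 65.5
shift in present axes [-0.0463  0.0296  0.0967] in goal axes [-0.0475  0.0292  0.0963] turn [-0.0031  0.0111 -0.003 ]
```

In the tool's units: 0.02 m is 0.4, 0.015 m is 0.3, 0.005 rad is 0.05.

```bash
echo '[[0.045,[-0.24,0.2,0.3],[0,0.05,-0.02]],[0.045,[-0.24,0.2,0.4],[0,0,0]],[0.045,[-0.24,0.18,0.4],[0,0,0]],[0.045,[-0.16,0,0.4],[0,0,0]],[0.045,[0,0,0],[0,0,0]]]' | python3 steer.py
echo '[[0.045,[0,0,0],[0,0,0]]]' | python3 steer.py; python3 st.py
python3 - <<'E'
from bench import env
from h import *
np.set_printoptions(precision=4,suppress=True)
s=env.sense(); delta(s,deck(.085,-.0008,.066),toolR(DY,30)); c=env.camera("wrist"); P=wristpose(c,s); cv2.imwrite("pics/w7.png",c["image"])
g=c["image"].max(2); m=(g>120).astype(np.uint8); n,l,st,ce=cv2.connectedComponentsWithStats(m)
M=np.c_[deck(1,0,0)-DO,deck(0,1,0)-DO,deck(0,0,1)-DO]; h=(s["position"]-DO)@M[:,2]-.0116+.04
for k in range(1,n):
    if 30<st[k,4]<20000:
        a,d=ray(c,*ce[k],P); f=lambda h:((a+d*((DO+h*M[:,2]-a)@M[:,2])/(d@M[:,2])-DO)@M)[:2].round(4)
        if abs(f(h)[1])<.05: print(st[k],ce[k].round(1),"held",f(h),"on long",f(.046))
E
```

```text
clock: 21.85
position: [0.4815, -0.24, 0.1761]
tool_rot: [2.956, -0.371, 0.785]
force: [-0.5, 0.5, -3.5]
width: 0.0546
finger_force: 65.4
clock: 21.95
position: [0.4836, -0.2413, 0.1804]
tool_rot: [2.95, -0.369, 0.795]
force: [0.3, 0.4, -1.2]
width: 0.0547
finger_force: 65.4
tcp deck [ 0.0994 -0.0011  0.1094] force deck [-0.5  0.5 -1.1] torque tool [-0.01 -0.4  -0.03] w 0.0547
shift in present axes [-0.0145 -0.0002  0.0433] in goal axes [-0.0144 -0.0003  0.0434] turn [-0.0017 -0.0027  0.0018]
[222 199  18  18 244] [230.2 207.8] held [0.1438 0.0172] on long [0.1117 0.0318]
[326 199  18  18 247] [334.6 207.8] held [ 0.1439 -0.0191] on long [ 0.1119 -0.0335]
[ 252  260   62   69 3870] [282.  291.2] held [ 0.1103 -0.0009] on long [ 0.0514 -0.0007]
[366 309  13  10  52] [370.1 311.8] held [ 0.1007 -0.0354] on long [ 0.0341 -0.0629]
```

View pics/w7.png

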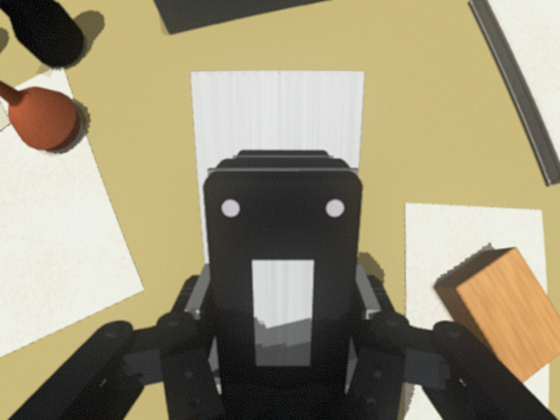

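The held short case's screws are at (230,208) and (335,208), which puts its centre at deck y -0.001, square to the rack and in line with the long case. I'll lower it.

In the tool's units: 0.012 m is 0.24, 0.01 m is 0.2, -0.002 rad is -0.02.

```bash
echo '[[0.045,[-0.1,0,0.24],[0,-0.02,0.02]],[0.045,[-0.1,0,0.24],[0,0,0]],[0.045,[-0.08,0,0.2],[0,0,0]],[0.045,[0,0,0.1],[0,0,0]],[0.045,[0,0,0],[0,0,0]]]' | python3 steer.py;echo '[[0.045,[0,0,0],[0,0,0]]]' | python3 steer.py; python3 st.py
```

```text
clock: 22.5
position: [0.4904, -0.243, 0.1392]
tool_rot: [2.95, -0.373, 0.794]
force: [-0.2, 0.6, -3.0]
width: 0.0554
finger_force: 65.6
clock: 22.6
position: [0.4909, -0.2435, 0.1404]
tool_rot: [2.948, -0.372, 0.796]
force: [0.6, -0.2, -2.3]
width: 0.0552
finger_force: 65.6
tcp deck [ 0.0859 -0.0013  0.071 ] force deck [-0.6 -0.1 -2.3] torque tool [-0.02 -0.39 -0.06] w 0.0552
```

```bash
echo '[[0.045,[0,-0.01,0.08],[0,0,0]],[0.045,[0,0,0.08],[0,0,0]],[0.045,[0,0,0.04],[0,0,0]],[0.045,[0,0,0],[0,0,0]]]' | python3 steer.py; python3 st.py;echo '[[0.045,[0,0,0.02],[0,0,0]],[0.045,[0,0,0.02],[0,0,0]],[0.045,[0,0,0],[0,0,0]]]' | python3 steer.py; python3 st.py
```

```text
clock: 23.0
position: [0.4954, -0.2439, 0.131]
tool_rot: [2.949, -0.373, 0.795]
force: [-0.3, -0.1, -2.1]
width: 0.0548
finger_force: 65.6
tcp deck [ 0.0851 -0.0006  0.0605] force deck [-1.3 -0.1 -1.7] torque tool [-0.01 -0.47 -0.02] w 0.0548
clock: 23.3
position: [0.4965, -0.2443, 0.1296]
tool_rot: [2.949, -0.373, 0.796]
force: [0.1, -0.3, -2.9]
width: 0.0553
finger_force: 65.6
tcp deck [ 0.0854 -0.0007  0.0588] force deck [-1.3 -0.2 -2.6] torque tool [ 0.02 -0.42  0.05] w 0.0553
```

```bash
echo '[[0.045,[-0.08,0,0],[0,0,0]],[0.045,[-0.12,0,0],[0,0,0]],[0.045,[-0.12,0,0],[0,0,0]],[0.045,[-0.1,0,0],[0,0,0]],[0.045,[0,0,0],[0,0,0]]]' | python3 steer.py; python3 st.py;echo '[[0.045,[-0.04,0,0],[0,0,0]],[0.045,[-0.04,0,0],[0,0,0]],[0.045,[-0.02,0,0],[0,0,0]],[0.045,[0,0,0],[0,0,0]]]' | python3 steer.py; python3 st.py
```

```text
clock: 23.8
position: [0.4776, -0.2391, 0.118]
tool_rot: [2.95, -0.373, 0.794]
force: [-0.2, -0.2, -1.9]
width: 0.0551
finger_force: 65.6
tcp deck [ 0.0627 -0.0004  0.0585] force deck [-1.1 -0.2 -1.6] torque tool [-0.05 -0.49  0.04] w 0.0551
clock: 24.2
position: [0.4746, -0.2387, 0.1165]
tool_rot: [2.949, -0.373, 0.796]
force: [0.6, 0.2, -2.5]
width: 0.0551
finger_force: 65.6
tcp deck [ 0.0593 -0.0007  0.0587] force deck [-0.8  0.4 -2.5] torque tool [-0.   -0.39 -0.02] w 0.0551
```

Now set it on the long case, then slide it home.

In the tool's units: -0.0015 m is -0.03, 0.001 m is 0.02.

```bash
echo '[[0.045,[-0.03,0,0],[0,0,0]],[0.045,[0,0,0.02],[0,0,0]],[0.045,[0,0,0.01],[0,0,0]],[0.045,[0,0,0],[0,0,0]]]' | python3 steer.py; python3 st.py; echo '[[0.045,[-0.02,0,0],[0,0,0]],[0.045,[-0.02,0,0],[0,0,0]],[0.045,[0,0,0],[0,0,0]]]' | python3 steer.py; python3 st.py
```

```text
clock: 24.6
position: [0.4741, -0.2385, 0.1148]
tool_rot: [2.949, -0.372, 0.795]
force: [-7.0, 1.9, 4.2]
width: 0.055
finger_force: 66.7
tcp deck [ 0.058  -0.0007  0.0576] force deck [-4.2  0.1  7.2] torque tool [ 0.12 -0.93  0.02] w 0.055
clock: 24.9
position: [0.4733, -0.2387, 0.1145]
tool_rot: [2.947, -0.373, 0.798]
force: [-0.5, 0.0, 3.6]
width: 0.0551
finger_force: 66.1
tcp deck [ 0.0572 -0.0011  0.0577] force deck [ 1.3 -0.1  3.4] torque tool [ 0.2  -0.26  0.09] w 0.0551
```

In the tool's units: -0.001 m is -0.02, 0.0005 m is 0.01.

```bash
echo '[[0.045,[-0.02,0,0],[0,0,0]],[0.045,[-0.02,0,0],[0,0,0]],[0.045,[-0.02,0,0.01],[0,0,0]],[0.045,[0,0,0],[0,0,0]]]' | python3 steer.py; python3 st.py; echo '[[0.045,[-0.02,0,0],[0,0,0]],[0.045,[-0.02,0,0.01],[0,0,0]],[0.045,[0,0,0],[0,0,0]]]' | python3 steer.py; python3 st.py
```

```text
clock: 25.3
position: [0.4723, -0.2386, 0.1141]
tool_rot: [2.945, -0.373, 0.802]
force: [3.2, 1.6, 7.4]
width: 0.0551
finger_force: 66.4
tcp deck [ 0.0561 -0.0013  0.0577] force deck [6.  2.4 5.1] torque tool [0.6  0.43 0.04] w 0.0551
clock: 25.6
position: [0.4723, -0.2387, 0.1141]
tool_rot: [2.943, -0.373, 0.806]
force: [6.4, 4.4, 10.3]
width: 0.0548
finger_force: 66.6
tcp deck [ 0.0562 -0.0014  0.0578] force deck [9.6 5.9 6.4] torque tool [1.04 0.79 0.13] w 0.0548
```

In the tool's units: -0.001 m is -0.02.

```bash
echo '[[0.045,[-0.02,0,0],[0,0,0]],[0.045,[-0.02,0,0],[0,0,0]],[0.045,[-0.02,0,0],[0,0,0]],[0.045,[0,0,0],[0,0,0]]]' | python3 steer.py; python3 st.py; echo '[[0.085,[0,0,0],[0,0,0]],[0.085,[0,0,0],[0,0,0]],[0.085,[0,0,0],[0,0,0]],[0.085,[0,0,0],[0,0,0]]]' | python3 steer.py; python3 st.py
```

```text
clock: 26.0
position: [0.472, -0.2388, 0.1147]
tool_rot: [2.94, -0.375, 0.813]
force: [16.8, 4.3, 7.6]
width: 0.0553
finger_force: 65.6
tcp deck [ 0.0562 -0.0015  0.0584] force deck [17.   8.3 -1. ] torque tool [1.67 2.2  0.25] w 0.0553
clock: 26.4
position: [0.4652, -0.236, 0.1073]
tool_rot: [2.95, -0.373, 0.793]
force: [-0.0, -0.5, -0.2]
width: 0.0852
finger_force: 0.0
tcp deck [ 0.0463 -0.0005  0.0556] force deck [-0.  -0.5 -0.3] torque tool [-0.03 -0.22  0.03] w 0.0852
```

In the tool's units: -0.045 m is -0.9, -0.03 m is -0.6.

```bash
echo '[[0.085,[0.16,0,-0.2],[0,0,0]],[0.085,[0,0,-0.6],[0,0,0]],[0.085,[0,0,-0.9],[0,0,0]],[0.085,[0,0,-0.9],[0,0,0]],[0.085,[0,0,-0.4],[0,0,0]]]' | python3 steer.py; echo '[[0.085,[0,0,0],[0,0,0]]]' | python3 steer.py
python3 - <<'E'
from bench import env
from h import *
np.set_printoptions(precision=4,suppress=True)
s=env.sense(); c=env.camera("wrist"); P=wristpose(c,s)
M=np.c_[deck(1,0,0)-DO,deck(0,1,0)-DO,deck(0,0,1)-DO]
g=c["image"].max(2); m=(g>120).astype(np.uint8); n,l,st,ce=cv2.connectedComponentsWithStats(m)
for k in range(1,n):
    if 25<st[k,4]<20000:
        a,d=ray(c,*ce[k],P); f=lambda h:((a+d*((DO+h*M[:,2]-a)@M[:,2])/(d@M[:,2])-DO)@M)[:2].round(4)
        if abs(f(.046)[1])<.05: print(st[k],ce[k].round(1),"short",f(.086),"long",f(.046))
t=env.camera("top"); sc=env.camera("scene")
W=np.zeros((600,800,3),np.uint8); W[:300,:400]=cv2.resize(c["image"],(400,300)); W[:300,400:]=cv2.resize(t["image"],(400,300)); W[300:,:400]=cv2.resize(sc["image"],(400,300)); W[300:,400:]=cv2.resize(sc["image"][120:270,140:340],(400,300))
cv2.imwrite("pics/end.png",W)
E
```

```text
clock: 26.9
position: [0.3995, -0.2202, 0.246]
tool_rot: [2.944, -0.372, 0.801]
force: [0.4, 0.3, 0.2]
width: 0.0846
finger_force: 0.0
clock: 27.0
position: [0.4003, -0.2209, 0.2462]
tool_rot: [2.942, -0.372, 0.803]
force: [0.2, -0.4, -0.1]
width: 0.0848
finger_force: 0.0
[251  99   8   9  54] [254.3 102.9] short [0.1322 0.0183] long [0.1308 0.0212]
[303  99   8   8  51] [306.3 102.8] short [ 0.1322 -0.0201] long [ 0.1308 -0.0229]
[254 141   9   9  60] [257.8 145.4] short [0.1007 0.0163] long [0.0946 0.0189]
[301 142   9   8  57] [305.1 145.5] short [ 0.1006 -0.0197] long [ 0.0945 -0.0225]
[ 267  171   30   60 1753] [281.3 200.1] short [ 0.0569 -0.0016] long [ 0.0442 -0.0016]
[257 249   7   8  41] [260.  252.4] short [0.0107 0.0164] long [-0.0089  0.0191]
[299 249   8   8  42] [302.8 252.6] short [ 0.0105 -0.0197] long [-0.0091 -0.0224]
[260 261  10   4  27] [265.  262.7] short [0.0011 0.0124] long [-0.02    0.0145]
[284 372  28  18 290] [296.2 381.4] short [-0.1321 -0.0162] long [-0.1731 -0.0184]
```

View pics/end.png

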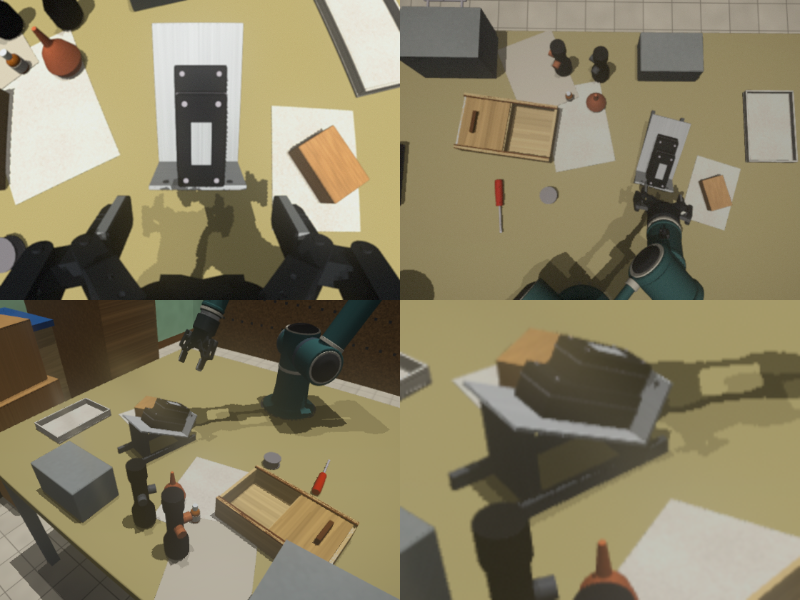

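The final views show both cases stacked against the backstop: long centre at deck (0.070, -0.001), short at (0.0556, -0.0017). The lid is slid right back, the bystanders have not moved and the gripper is clear.

```bash
python3 -c "
from bench import env
print(env.hand_in())"
```

```text
the job is handed in; nothing more can be done
None
```

I handed the job in at about 27 s on the clock: both cases are stacked and pushed home on the rack, within 2 mm of centre, the lid is slid back to its stop, and nothing else was touched; no verdict came back.

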